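Find the tight spot of an equipment slide rail

ROBOT

A 7-joint arm with a two-finger parallel gripper is mounted at the origin on the work surface. World frame = base frame: x ahead of the robot, y to its left, z up, the work surface at z = 0. Lengths are in m, angles in rad, forces in N, time in s.
With the tool pointing down it reaches from about 0.4 to 0.925 m from the base axis. Payload 4.1 kg.
Tool frame: the origin (TCP) lies at the very end of the fingers, on their centre line; the grasp point (between the pads) lies 19 mm behind it; z points along the fingers, x is the direction in which the jaws open and shut, and the axes are right-handed (so a half turn about z gives the same grasp; the last joint's range is limited). The gripper opens to 85 mm and grips with 20 to 120 N. Pads are 22 mm wide; open, the fingers measure 114 mm over their backs; the gripper's body (76 mm by 85 mm) begins 54 mm behind the grasp point. The pads swing forward as they close: fully open they stand 13 mm farther back than shut.
Start: joints at [1.129, 0.398, 0.045, 1.537, -0.019, 1.207, -0.051], TCP at [0.219, -0.612, 0.231] pointing down, gripper open.
Joint ranges: [-2.82, 2.82], [-0.49, 2.23], [-1.37, 1.46], [0, 2.46], [-1.36, 4.5], [0.23, 2], [-2.94, 2.94]. Speed limits (rad/s): [2.57, 2.57, 3.14, 3.14, 3.14, 3.14, 3.14].

INTERFACE

Orientations are given as [roll, pitch, yaw] about the fixed x, y, z axes, in that order (R = Rz(yaw) Ry(pitch) Rx(roll)).
In Python, from workcell import bot, cams gives the robot as it stands.
- The arm moves only by the tool move_arm, never from a script. Its argument "series" is a list of rows, each a list of 7 numbers: the shift along the tool's x, y, z in mm, then the turn, a rotation vector about the tool's x, y, z in rad, then the finger opening in mm, from 0 to 85.4. In form: [[x, y, z, wx, wy, wz, claw], ...]. A call has 1 to 8 rows; each row shifts and turns the pose as measured when the row begins, along the tool's axes as they then stand; what a row does not reach is not made up. A row lasts 1/8 s, in which the tool goes at most 62.5 mm and 10.7 degrees, less where a joint would pass 70% of its speed; a pose out of reach is approached as far as the arm can. A call with a gripper value outside its range is refused whole. The fingers move at their own pace and stop on an object; the grip force is fixed at half the most. Time passes only in rows, so rows that do not move let the fingers close. It gives the time, the measured TCP pose, the force and the opening at its end, in the units of the state.
- bot.sense(): the state, without advancing time (a new reading comes with each control period).
- cams.get_image(name): name is "scene" or "top" or "wrist"; returns (picture, depth): 400x640x3 uint8, red, green, blue; 400x640 float32, m along the optical axis (not along the pixel's ray), 0 where there is no reading.
- cams.get_calibration(name): a dict with "intrinsics" (3x3 intrinsics, pixels), "R" (3x3) and "t" (3): a world point X has camera coordinates R X + t. Camera axes: x right, y down, z forward; pixel columns grow to the right and rows downward; lengths in m; the calibration is good to about 2 mm. A picture is of the moment at which its call begins: read the wrist's pose just before it. get_calibration takes no time and is no camera call; for the wrist camera it gives the pose at the moment of the call.
- bot.sign_off(): hands the job in, once; it reports no verdict.
The state is a dict: "clock": time; "joint_pos": joint angles; "qvel": joint speeds; "joint_torque": joint torques, N m; "ee_pos": TCP position; "ee_rot": TCP orientation; "contact_force": force on the tool from outside, world axes, zero at the start; "ft_torque": the same for the moment, N m; "opening": finger opening in m.
Only numpy, scipy, OpenCV 4.12 (cv2) and the standard library are available. Lean on these libraries where they do the work, as an engineer would, in place of code of your own. Each camera call takes 0.05 s, during which the arm holds its last target. There are 200 camera calls.

TASK

The carriage on this slide rail binds somewhere along its travel. Slide it by its red grip towards the orange marker clip, pushing the clip along ahead of it, until you feel the carriage come clearly tight, but never force it; then back it off about two centimetres so that it stands free, with the clip left behind to show the place, and let go. Do not touch the clip with the gripper, and leave the meter, spool and screwdriver where they lie.

Things in the scene. Friction and masses are not known exactly. Their poses are not given: they have to be found in the camera images.
- rail: Aluminium slide rail fixed to the bench, 420 mm long, 44 wide, 22 high, black end blocks 30 mm high. Origin: centre of its underside; x runs along it from the carriage's end towards the clip and beyond, z up. Hidden inside is a tight spot, its place unknown and different each time: it begins 45 mm or more after the carriage meets the clip, with the carriage centre 0 to 120 mm past the origin.
- carriage: Black block 60 mm long, 52 wide, sliding on the rail along its x (the rail's x); it cannot lift or turn and stays where left. Origin: its centre, 22 mm above the bench; deck at 39 mm. Drag about 1.5 N, 1 N more when pushing the clip. In the tight spot resistance climbs springily by 1 N per mm: a total push of 7 to 15 N is clearly tight, over 19 N is forcing it.
- carriage_grip (a point): Centre of the carriage's upright red grip: 26 mm along the rail, 18 mm across, 45 mm tall, from the deck (39 mm above the bench) to 83 mm; this point is 61 mm above the bench. x along the rail, z up.
- carriage_nose (a point): Middle of the carriage's front face (the face towards the clip), 30 mm ahead of the carriage's centre, 31 mm above the bench. x along the rail.
- clip: Orange marker clip on the rail ahead of the carriage, 16 mm long along the rail, 50 mm wide, top 35 mm above the bench. It slides with about 1 N drag when pushed by the carriage and stays wherever it was last pushed to. Origin: its centre, level with the rail's top. x along the rail.
- clip_back (a point): Middle of the clip's back face (the face towards the carriage), 8 mm behind its centre, 31 mm above the bench. The carriage has met the clip when its nose is at this point.
- meter: Yellow hand multimeter lying on the bench, 140 x 72 x 38 mm high, long side along its x axis. Origin: centre of its underside. To be left alone.
- spool: Blue wire spool standing on the bench, 60 mm across, 34 mm high. Origin: centre of its underside. To be left alone.
- driver: Screwdriver with a red handle, 170 mm long, lying along its x axis (handle to its -x end). To be left alone.

How it is judged:
On the way, in this order (a step that is already met when the one before it is completed fails the run):
1. the carriage is pressed clearly into the tight spot (over 3.5 N against it), pushing the clip (contact force between carriage and rail above 3.5 N and x of clip_back in the frame of carriage_nose below 0.004 m), for 0.05 s.
2. the carriage is backed off, free of the tight spot, 10 to 35 mm short of the clip (x of clip_back in the frame of carriage_nose between 0.01 and 0.035 m and contact force between carriage and rail below 0.3 N), for 0.2 s.
At the end, for the whole second after the job is handed in: The carriage has been pressed into the tight spot, and now rests free of it (under 0.3 N), its nose 10 to 35 mm short of the clip's back face, still and let go (all of step 2 and linear speed of carriage below 0.005 m/s and contact force between the fingers and carriage below 0.1 N); the robot touches nothing.
It fails at once if the carriage is forced into the tight spot (over 17 N against it) (contact force between carriage and rail above 17 N).
It fails at once if the gripper touches the clip (contact force between any of the fingers, the arm and clip above 0.5 N).
It fails at once if the meter, spool or screwdriver is shifted by more than 20 mm (distance of any of meter, spool, driver from where it was at the start of the episode above 0.02 m).
It also fails if it takes over 58 s, if anything falls off the work surface, if the arm or the gripper's body presses on something with over 40 N, if the wrist force passes 120 N, or if a joint passes its speed limit or range.

## Working session

There is one attempt and no reset: what is moved stays moved. The work goes in short steps, Python scripts to look and compute and a tool call to move; the robot and the scene stay as the last step left them, time stands still between calls to the robot, and variables do not carry over. Pictures are saved under pics/ and viewed, about 8 in all and at most 12, crops included, and the job is handed in when it is done.

Besides the shell and the picture viewer there is one more tool, called after "Emit:" by a JSON object that holds its "op" and its "data". move_arm: Moves the arm, as the interface text tells. Its arguments: {"type":"object","properties":{"series":{"type":"array"}},"required":["series"]}

```bash
mkdir -p pics; ls
python3 - <<'E'
from workcell import bot,cams
import cv2
s=bot.sense(); print({k:s[k] for k in('clock','ee_pos','ee_rot','contact_force','opening')})
for n in('scene','top'):
    p,d=cams.get_image(n); cv2.imwrite(f'pics/{n}0.png',p[:,:,::-1])
    c=cams.get_calibration(n); print(n,c['intrinsics'],c['R'],c['t'])
E
```

```text
pics
{'clock': 0.0, 'ee_pos': array([ 0.21829193, -0.61157563,  0.23025652]), 'ee_rot': array([ 3.14150287e+00,  1.97550903e-03, -1.22789849e+00]), 'contact_force': array([-0.07460548, -0.71358899, -0.39629019]), 'opening': 0.0853033489869343}
scene [[445.01643632   0.         325.30085871]
 [  0.         445.01643632 199.28692672]
 [  0.           0.           1.        ]] [[ 5.73975550e-02  9.98351386e-01 -1.72728658e-04]
 [ 8.51550785e-01 -4.90479538e-02 -5.21972757e-01]
 [-5.21120698e-01  2.98128728e-02 -8.52962139e-01]] [-0.05508273 -0.47321468  1.02119474]
top [[517.78267412   0.         317.76947781]
 [  0.         517.78267412 202.20562969]
 [  0.           0.           1.        ]] [[-0.02742971 -0.99961051  0.00514276]
 [-0.99327557  0.02667628 -0.11265884]
 [ 0.11247777 -0.00819838 -0.99362042]] [0.00622463 0.5986406  0.86531055]
```

View pics/scene0.png

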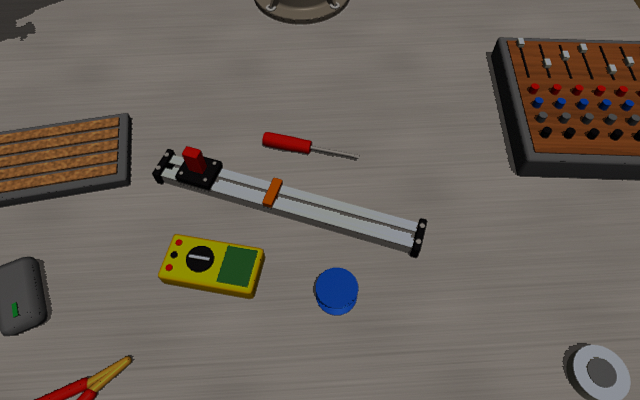

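View pics/top0.png

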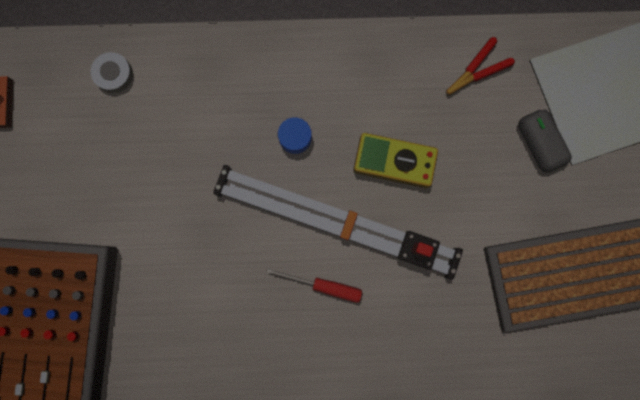

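The scene image shows the grip at about (193,160), the clip at (272,193) and the far end block at (418,237). In the top image the grip is at (425,250), the clip at (349,225) and the rail's end blocks at (222,181) and (454,262). Next I'll measure them using colour and depth from both views.

```bash
cat > h.py <<'E'
import numpy as np,cv2
from workcell import bot,cams
def cloud(n):
    c=cams.get_calibration(n); p,d=cams.get_image(n)
    K,R,t=c['intrinsics'],c['R'],c['t']
    v,u=np.mgrid[:400,:640]
    X=np.stack([(u-K[0,2])/K[0,0]*d,(v-K[1,2])/K[1,1]*d,d],-1)
    W=(X-t)@R
    W[d==0]=np.nan
    hsv=cv2.cvtColor(p,cv2.COLOR_RGB2HSV)
    return p,W,hsv
def mask(hsv,W,col,box):
    h,s,v=[hsv[...,i].astype(int) for i in range(3)]
    m=np.zeros(h.shape,bool); a,b,c,d=box; m[b:d,a:c]=1
    if col=='red': k=((h<6)|(h>172))&(s>150)&(v>60)
    if col=='orange': k=(h>6)&(h<18)&(s>150)&(v>60)
    if col=='metal': k=(s<60)&(v>90)
    return m&k&np.isfinite(W[...,0])
E
python3 - <<'E'
from h import *
B={'scene':dict(red=(170,140,215,180),orange=(255,170,290,215),all=(145,140,440,260)),
   'top':dict(red=(405,235,445,265),orange=(335,205,365,245),all=(205,160,470,285))}
for n in B:
    p,W,hsv=cloud(n)
    for c in('red','orange'):
        P=W[mask(hsv,W,c,B[n][c])]
        top=P[P[:,2]>np.percentile(P[:,2],90)-.006]
        print(n,c,len(P),'z pct',np.percentile(P[:,2],[5,50,95]).round(4),'top mean',top.mean(0).round(4),len(top))
    a,b,cc,d=B[n]['all']; P=W[b:d,a:cc].reshape(-1,3); P=P[np.isfinite(P[:,0])]
    P=P[(P[:,2]>.014)&(P[:,2]<.034)]
    # rail slab: keep near rail line
    for _ in range(5):
        m=np.median(P,0) if _==0 else P.mean(0)
        w,V=np.linalg.eigh(np.cov((P-m)[:,:2].T)); ax=V[:,1]*np.sign(V[1,1])
        q=(P-m)[:,:2]@np.array([-ax[1],ax[0]]); P=P[abs(q)<(.06 if _==0 else .035)]
    l=(P-m)[:,:2]@ax
    print(n,'rail dir',ax.round(4),'yaw',np.arctan2(ax[1],ax[0]).round(4),'extent',l.min(),l.max(),'ends',(m[:2]+ax*l.min()).round(4),(m[:2]+ax*l.max()).round(4),'across',q.min(),q.max(),'z',np.percentile(P[:,2],[5,50,95]))
E
```

```text
scene red 205 z pct [0.0507 0.0833 0.0851] top mean [ 0.5127 -0.1791  0.0836] 158
scene orange 269 z pct [0.0334 0.0354 0.037 ] top mean [ 0.5586 -0.0607  0.0354] 262
scene rail dir [0.345  0.9386] yaw 1.2186 extent -0.2602564459715608 0.18401950295667713 ends [ 0.4931 -0.2515] [0.6464 0.1655] across -0.02838122377254961 0.02991313268943088 z [0.01706427 0.02256369 0.03058471]
top red 171 z pct [0.0803 0.084  0.0864] top mean [ 0.5116 -0.1801  0.0841] 163
top orange 212 z pct [0.0333 0.0355 0.038 ] top mean [ 0.5573 -0.0619  0.0355] 212
top rail dir [0.3424 0.9396] yaw 1.2214 extent -0.2634493741337692 0.1815963330826675 ends [ 0.4905 -0.2521] [0.6429 0.1661] across -0.030279555836213126 0.027106681934500436 z [0.01996095 0.02287487 0.03064437]
```

Emit:
{"op": "move_arm", "data": {"series": [[0,0,0,0,0,-0.175,85],[0,0,0,0,0,-0.175,85],[0,0,0,0,0,-0.175,85],[0,0,0,0,0,-0.175,85],[0,0,0,0,0,-0.177,85],[12,-50,0,0,0,0,85],[12,-50,0,0,0,0,85],[12,-50,0,0,0,0,85]]}}

```text
clock: 1.2
ee_pos: [0.2974, -0.4806, 0.2277]
ee_rot: [-3.14, 0.005, -0.331]
contact_force: [1.3, -0.5, -0.1]
opening: 0.0847
```

Emit:
{"op": "move_arm", "data": {"series": [[14,-50,8,0,0,0.02,85],[14,-50,8,0,0,0,85],[14,-50,8,0,0,0,85],[14,-50,8,0,0,0,85],[14,-50,8,0,0,0,85],[14,-50,8,0,0,0,85],[10,-40,8,0,0,0,85],[0,0,0,0,0,0,85]]}}

```text
clock: 2.2
ee_pos: [0.5092, -0.1786, 0.1705]
ee_rot: [-3.139, 0.002, -0.345]
contact_force: [-0.2, -0.3, 0.7]
opening: 0.0849
```

Run:
```python
from h import *
s=bot.sense(); print(s['clock'],s['ee_pos'],s['ee_rot'],s['contact_force'],s['joint_pos'].round(2) if hasattr(s['joint_pos'],'round') else s['joint_pos'])
p,W,hsv=cloud('wrist'); cv2.imwrite('pics/w1.png',p[:,:,::-1])
for c,lo in(('red',.06),('orange',.03)):
    P=W[mask(hsv,W,c,(0,0,640,400))]; P=P[P[:,2]>lo]
    print(c,len(P),P.mean(0),np.percentile(P[:,2],[5,50,95])) if len(P) else print(c,0)
```

```text
2.2 [ 0.50916378 -0.17864567  0.17052143] [-3.13939770e+00  1.95124086e-03 -3.45082096e-01] [-0.22146279 -0.29093222  0.74619677] [ 0.6   0.28 -0.4   1.86  0.12  1.03 -0.2 ]
red 651 [ 0.51254072 -0.17850842  0.08154664] [0.06924591 0.0831755  0.08451788]
orange 1115 [ 0.5599341  -0.07201881  0.04399951] [0.03364119 0.03506943 0.03687818]
```

View pics/w1.png

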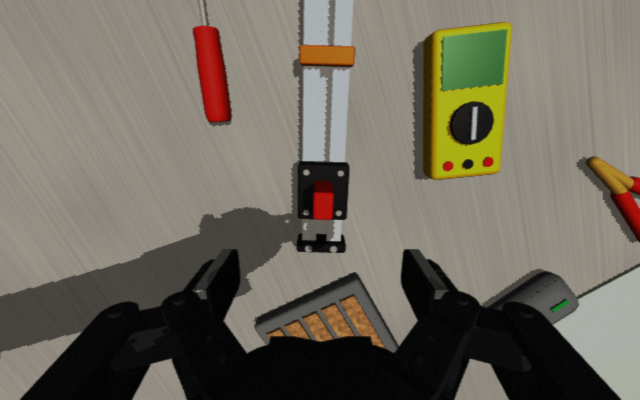

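The wrist view has the grip at (323,200), the clip at (327,55) and the rail upright in the picture, with the meter well clear. The grip's position agrees across all three cameras to about 2 mm, so I'll go down and look at the forces.

Emit:
{"op": "move_arm", "data": {"series": [[3,0,35,0,0,0.006,85],[0,0,35,0,0,0,85],[0,0,30,0,0,0,85],[0,0,20,0,0,0,85],[0,0,0,0,0,0,85]]}}

```text
clock: 2.88
ee_pos: [0.508, -0.1922, 0.0488]
ee_rot: [3.136, -0.001, -0.367]
contact_force: [-0.4, -0.2, 0.6]
opening: 0.085
```

Emit:
{"op": "move_arm", "data": {"series": [[-1,-13,1,0,0,-0.016,85],[0,0,0,0,0,0,85]]}}

```text
clock: 3.12
ee_pos: [0.5128, -0.1806, 0.0495]
ee_rot: [3.135, -0.004, -0.352]
contact_force: [0.2, 0.9, -0.4]
opening: 0.0854
```

Emit:
{"op": "move_arm", "data": {"series": [[0,0,2,0,0,0,85],[0,0,0,0,0,0,40],[0,0,0,0,0,0,10],[0,0,0,0,0,0,10],[0,0,0,0,0,0,10],[0,0,0,0,0,0,10],[0,0,0,0,0,0,10]]}}

```text
clock: 4.0
ee_pos: [0.511, -0.1801, 0.0491]
ee_rot: [3.135, 0.0, -0.357]
contact_force: [-0.3, 1.6, 1.2]
opening: 0.0173
```

Emit:
{"op": "move_arm", "data": {"series": [[0,-6,0,0,0,0,10],[0,-10,0,0,0,0,10],[0,-10,0,0,0,0,10],[0,-10,0,0,0,0,10],[0,-10,0,0,0,0,10],[0,-6,0,0,0,0,10],[0,0,0,0,0,0,10]]}}

```text
clock: 4.88
ee_pos: [0.5313, -0.1282, 0.0491]
ee_rot: [3.135, -0.001, -0.357]
contact_force: [-0.0, 0.2, 1.5]
opening: 0.0172
```

Run:
```python
from h import *
p,W,hsv=cloud('wrist'); cv2.imwrite('pics/w2.png',p[:,:,::-1])
s=bot.sense(); print(s['clock'],s['ee_pos'],s['contact_force'],s['ft_torque'])
```

```text
4.925 [ 0.53130461 -0.12821033  0.04906833] [0.85745329 2.28725534 1.00399329] [ 0.34477105  0.03561618 -0.36422059]
```

View pics/w2.png

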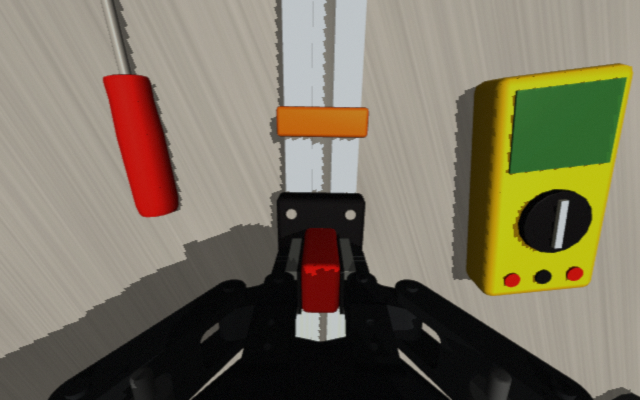

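The wrist view shows the grip held and the nose edge at row 194. The clip's back is at row 137, so the gap is about 32 mm and the tight spot is at least 75 mm ahead. I'll go on with moderate steps.

Emit:
{"op": "move_arm", "data": {"series": [[0,-6,0,0,0,0,10],[0,-8,0,0,0,0,10],[0,-8,0,0,0,0,10],[0,-8,0,0,0,0,10],[0,-8,0,0,0,0,10],[0,-8,0,0,0,0,10],[0,-6,0,0,0,0,10],[0,0,0,0,0,0,10]]}}

```text
clock: 5.92
ee_pos: [0.551, -0.0779, 0.0491]
ee_rot: [3.133, -0.002, -0.358]
contact_force: [-0.1, -0.2, 2.3]
opening: 0.0172
```

Emit:
{"op": "move_arm", "data": {"series": [[0,-3,0,0,0,0,10],[0,-3,0,0,0,0,10],[0,-3,0,0,0,0,10]]}}

```text
clock: 6.3
ee_pos: [0.5539, -0.0703, 0.049]
ee_rot: [3.132, -0.002, -0.359]
contact_force: [-1.0, -2.3, 4.0]
opening: 0.0173
```

Emit:
{"op": "move_arm", "data": {"series": [[0,-3,0,0,0,0,10],[0,-3,0,0,0,0,10],[0,-3,0,0,0,0,10],[0,-3,0,0,0,0,10]]}}

```text
clock: 6.8
ee_pos: [0.5585, -0.0586, 0.049]
ee_rot: [3.132, -0.002, -0.36]
contact_force: [-0.5, -2.5, 3.0]
opening: 0.0176
```

Emit:
{"op": "move_arm", "data": {"series": [[0,-3,-1,0,0,0,10],[0,-3,0,0,0,0,10],[0,-3,0,0,0,0,10]]}}

```text
clock: 7.18
ee_pos: [0.5618, -0.0501, 0.049]
ee_rot: [3.132, -0.002, -0.36]
contact_force: [0.0, -2.2, 1.1]
opening: 0.0174
```

Emit:
{"op": "move_arm", "data": {"series": [[0,-3,0,0,0,0,10],[0,-3,0,0,0,0,10],[0,-3,0,0,0,0,10]]}}

```text
clock: 7.55
ee_pos: [0.5653, -0.0411, 0.0491]
ee_rot: [3.132, -0.003, -0.36]
contact_force: [0.5, -3.1, 1.5]
opening: 0.0173
```

Emit:
{"op": "move_arm", "data": {"series": [[0,-3,0,0,0,0,10],[0,-3,0,0,0,0,10],[0,-3,0,0,0,0,10]]}}

```text
clock: 7.92
ee_pos: [0.5688, -0.0321, 0.0491]
ee_rot: [3.132, -0.003, -0.36]
contact_force: [0.6, -3.1, 0.8]
opening: 0.0171
```

Emit:
{"op": "move_arm", "data": {"series": [[0,-3,0,0,0,0,10],[0,-3,0,0,0,0,10],[0,-3,0,0,0,0,10]]}}

```text
clock: 8.3
ee_pos: [0.5723, -0.0231, 0.0491]
ee_rot: [3.132, -0.003, -0.36]
contact_force: [0.7, -4.2, 1.0]
opening: 0.0173
```

Emit:
{"op": "move_arm", "data": {"series": [[0,-2,0,0,0,0,10],[0,-2,0,0,0,0,10]]}}

```text
clock: 8.55
ee_pos: [0.5737, -0.0197, 0.0491]
ee_rot: [3.131, -0.003, -0.36]
contact_force: [-0.3, -4.3, 2.7]
opening: 0.0173
```

Emit:
{"op": "move_arm", "data": {"series": [[0,-2,0,0,0,0,10],[0,-2,0,0,0,0,10]]}}

```text
clock: 8.8
ee_pos: [0.5743, -0.0182, 0.049]
ee_rot: [3.127, -0.002, -0.361]
contact_force: [-2.0, -6.5, 3.4]
opening: 0.0178
```

Emit:
{"op": "move_arm", "data": {"series": [[0,-2,0,0,0,0,10],[0,-2,0,0,0,0,10]]}}

```text
clock: 9.05
ee_pos: [0.5746, -0.0175, 0.0491]
ee_rot: [3.123, -0.001, -0.363]
contact_force: [-2.3, -5.9, 3.3]
opening: 0.0173
```

Emit:
{"op": "move_arm", "data": {"series": [[0,-3,0,0,0,0,10],[0,-3.5,0,0,0,0,10]]}}

```text
clock: 9.3
ee_pos: [0.5752, -0.0159, 0.049]
ee_rot: [3.116, 0.0, -0.366]
contact_force: [-3.3, -8.0, 5.5]
opening: 0.017
```

Emit:
{"op": "move_arm", "data": {"series": [[0,-3.5,0,0,0,0,10],[0,-3.5,0,0,0,0,10]]}}

```text
clock: 9.55
ee_pos: [0.5754, -0.0153, 0.049]
ee_rot: [3.107, 0.002, -0.369]
contact_force: [-4.0, -8.8, 4.8]
opening: 0.017
```

Run:
```python
from h import *
u=np.array([.343,.9395])
for i in range(3):
    p,W,hsv=cloud('wrist')
    s=bot.sense(); print(s['clock'],s['ee_pos'],s['contact_force'],s['contact_force'][:2]@u)
cv2.imwrite('pics/w3.png',p[:,:,::-1])
```

```text
9.6 [ 0.57543966 -0.01512733  0.04902774] [-3.67341652 -8.03013515  5.21085711] -8.804293839875042
9.65 [ 0.57543174 -0.01514026  0.04902206] [-2.99048042 -7.74320201  5.3658523 ] -8.300473071840756
9.7 [ 0.57542487 -0.01513994  0.04902491] [-3.70063505 -7.85963908  5.47798139] -8.65344873806603
```

View pics/w3.png

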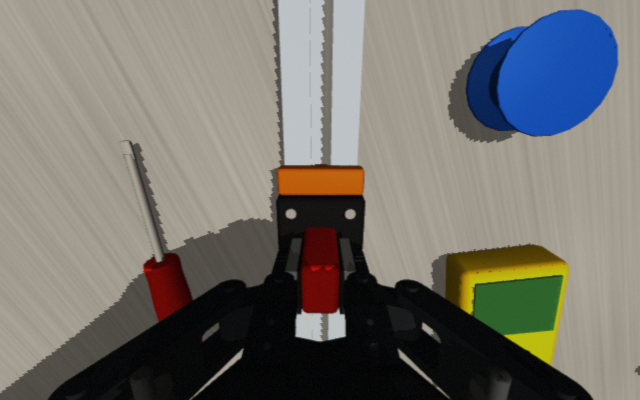

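The clip (rows 167–195) sits hard against the nose (row 196). The held push is about 8.6 N in total, roughly 6 N of it against the spot, which is clearly tight and safe. Now I'll back off about 20 mm.

Emit:
{"op": "move_arm", "data": {"series": [[0,3,0,0,0,0,10],[0,4,0,0,0,0,10],[0,4,0,0,0,0,10],[0,4,0,0,0,0,10],[0,4,0,0,0,0,10],[0,0,0,0,0,0,10]]}}

```text
clock: 10.45
ee_pos: [0.5701, -0.0288, 0.049]
ee_rot: [3.115, 0.0, -0.366]
contact_force: [1.2, -2.2, -1.3]
opening: 0.0175
```

Emit:
{"op": "move_arm", "data": {"series": [[0,4,0,0.01,0,-0.006,10],[0,4,0,0.01,0,-0.006,10],[0,0,0,0,0,0,10],[0,0,0,0,0,0,10]]}}

```text
clock: 10.95
ee_pos: [0.5664, -0.0382, 0.0491]
ee_rot: [3.135, 0.001, -0.357]
contact_force: [1.7, 1.2, -3.6]
opening: 0.0174
```

Run:
```python
from h import *
s=bot.sense(); print(s['ee_pos'],s['ee_rot'],s['contact_force'])
p,W,hsv=cloud('wrist'); cv2.imwrite('pics/w4.png',p[:,:,::-1])
u=np.array([.343,.9395])
P=W[mask(hsv,W,'orange',(250,50,400,250))];P=P[P[:,2]>.028]
l=P[:,:2]@u; print('clip',np.percentile(l,[1,99]),np.median(P[:,2]))
col=W[:,290:350]; dark=(hsv[:,290:350,2]<60)&(abs(col[...,2]-.039)<.005)
l2=(col[...,:2]@u)[dark]; print('deck',np.percentile(l2,[1,99]),'gap mm',1e3*(np.percentile(l,1)-np.percentile(l2,99)))
```

```text
[ 0.56638005 -0.03824372  0.04911838] [ 3.13464879e+00  1.29944218e-03 -3.56618413e-01] [ 1.71551098  1.23374611 -3.63874339]
clip [0.21328219 0.22862754] 0.03505694583297426
deck [0.1631491  0.18782698] gap mm 25.455204718240005
```

View pics/w4.png

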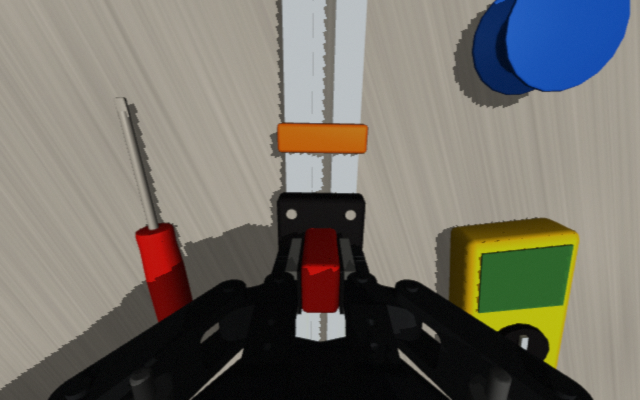

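The gap is about 25 mm: nose at row 194, clip back at row 153. I'll let go and rise.

Emit:
{"op": "move_arm", "data": {"series": [[0,0,0,0,0,0,40],[0,0,0,0,0,0,70],[0,0,0,0,0,0,70],[0,0,0,0,0,0,70]]}}

```text
clock: 11.5
ee_pos: [0.5646, -0.0367, 0.0491]
ee_rot: [3.133, 0.005, -0.35]
contact_force: [-0.2, 0.3, -0.2]
opening: 0.0699
```

Emit:
{"op": "move_arm", "data": {"series": [[0,0,-15,0,0,0,70],[0,0,-15,0,0,0,70],[0,0,-20,0,0,0,70],[0,0,-30,0,0,0,70],[0,0,-30,0,0,0,70],[0,0,-20,0,0,0,70],[0,0,0,0,0,0,70]]}}

```text
clock: 12.38
ee_pos: [0.5672, -0.0354, 0.1908]
ee_rot: [3.135, -0.002, -0.349]
contact_force: [0.6, 0.5, -0.4]
opening: 0.0699
```

Run:
```python
from h import *
s=bot.sense(); print(s['ee_pos'],s['contact_force'],s['opening'])
p,W,hsv=cloud('wrist'); cv2.imwrite('pics/w5.png',p[:,:,::-1])
u=np.array([.343,.9395]); n=np.array([-u[1],u[0]])
P=W[mask(hsv,W,'orange',(250,0,400,330))];P=P[(P[:,2]>.028)&(P[:,2]<.04)]
l=P[:,:2]@u; c=np.median(P[:,:2]@n); print('clip',np.percentile(l,[1,99]))
dark=(hsv[...,2]<60)&(abs(W[...,2]-.039)<.004)&(abs(W[...,:2]@n-c)<.026)&(abs(W[...,:2]@u-l.min())<.1)
l2=(W[...,:2]@u)[dark]; print('deck',np.percentile(l2,[1,99]),'gap mm',1e3*(np.percentile(l,1)-np.percentile(l2,99)))
```

```text
[ 0.56715499 -0.03544206  0.19078506] [ 0.63911818  0.54430073 -0.36862907] 0.06985541830535709
clip [0.21289306 0.22811498]
deck [0.12979027 0.18727276] gap mm 25.620292944806888
```

View pics/w5.png

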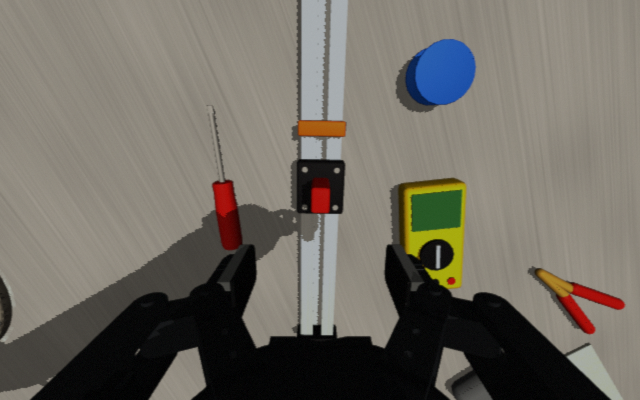

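The gripper is clear. The carriage (nose row 160) stands about 25 mm short of the clip (back row 136), and the meter, spool and screwdriver look undisturbed. I'm handing in.

```bash
python3 -c "
from workcell import bot
print(bot.sign_off())"
```

```text
the job is handed in; nothing more can be done
None
```

I slid the carriage by its red grip, pushing the clip ahead of it, until it came clearly tight. Then I backed it off about 25 mm, opened the gripper, rose clear and handed the job in at about 12.4 s.

- **Tightness:** drag was about 2.5 N with the clip, and the push rose to about 8.6 N held, with a peak reading of about 9.6 N. That puts about 6 N (peak about 7 N) against the tight spot, over the 3.5 N needed and well under the 17 N limit.
- **Final gap:** the last wrist picture measured 25.6 mm between nose and clip, and the arm's own travel gave about 24.7 mm. Both are within 10 to 35 mm, though a little over the two centimetres asked.
- **Let go:** the arm was up at 0.19 m and the force reading was about zero.
- **Other things:** the gripper stayed clear of the clip in every picture. I checked the meter, spool and screwdriver only by eye, and they showed no sign of being disturbed.
- **Disagreement:** one fast descent landed about 13 mm off target without touching anything. I corrected it before gripping.

No verdict was reported when I handed the job in.

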